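Shut the lever arch file and clamp its sheets

TASK

The sheets are on the posts of the open lever arch file. Push the upright lever over past its centre with the fingertips so that it snaps down flat and the arches close, and press the clamp bar that straddles the two posts down onto the sheets. Only push: do not squeeze the lever, force the arches by hand, or lift or drag the file, and leave the things around it where they are.

Things in the scene. Friction and masses are not known exactly. Their poses are not given: they have to be found in the camera images.
- file_mid (a point): the grey lever arch file, lying open and flat, loose, 1.2 to 2 kg. This point is midway between its two steel posts, 18 mm above the desk (top of the sheets). Axes: z up, x to the head of the file, y from the sheets towards the spine. The posts (6 mm thick) stand at x = -40 and +40 mm, y = 0 from here, their tops 42 mm above the desk
- sheets_mid (a point): centre of the top of the A4 sheets, a 15 mm thick stack, 297 mm along the file's x and 210 mm along its y; axes as the file's, at y = -93 mm of file_mid. The file's boards below, 3 mm thick, reach 318 mm along x and, with spine and open front cover, from y = -213 to +432 mm of file_mid
- lever_pivot (a point): axis of the lever (along the file's y), 16 mm above the desk, at x = +8, y = +24 mm of file_mid; axes as the file's
- lever_tip (a point): free end of the flat steel lever, 62 mm from its pivot; the lever is 13 mm wide with an 18 mm round end, 2.5 mm thick. At the start it stands up, tip about 77 mm above the desk, leaning 10 degrees to the file's +x; shut, it lies level 16 mm above the desk, pointing to the file's -x
- lever (a joint): angle of the lever, rad: 0 upright, arches open (start); 1.75 lying flat, arches shut. An over-centre spring holds it at either end; about 3.5 N at the tip, towards the file's -x, starts it. Past the centre at 0.87 it snaps down by itself in under a second
- arch: the two steel wire arches, 4.4 mm thick, at x = -40 and +40 mm of file_mid, turning together with the lever on a rod along the file's x. Origin on the rod, at y = +48 mm of file_mid, 9 mm above the desk. Shut, they curve over to the post tops, 63 mm high; open, they lean to the spine, tips at y = +49 mm, 71 mm high, and the space around the lever and over the posts is free
- bar (a joint): height of the clamp bar above the sheets, m: 0 lying on the sheets, 0.008 to 0.014 at the start. It slides on the posts with about 2.5 N of friction and stays where it is left; it meets the sheets with a hard stop
- bar_top (a point): centre of the upper face of the black plastic clamp bar's middle pad (34 x 18 mm); the bar is 100 mm long and 12 mm wide, and runs along the file's x from post to post; lying on the sheets this point is 23 mm above the desk
- paperweight_mid (a point): centre of the 50 mm glass paperweight cube that stands on the sheets
- stapler_mid (a point): centre of the grey stapler, 135 x 36 x 55 mm, on the inside of the front cover
- mug_mid (a point): centre of the white ceramic mug, 82 mm wide, 95 mm high, on the desk beside the file
- pen_cup_mid (a point): centre of the steel pen cup, 74 mm wide, 100 mm high (pens to 140 mm), on the desk beside the file

How it is judged:
At the end, for the whole second after the job is handed in: The lever lies flat in its shut position (within 0.1 rad), so the arches are closed; the clamp bar lies on the sheets (within 2 mm); the file lies flat within 30 mm of where it was; paperweight and stapler still stand on it and mug and pen cup have not been shifted (15 mm) (value of joint lever above 1.65 rad and value of joint bar below 0.002 m and angle between file_mid's own z axis and vertical below 0.03 rad and distance of file_mid from where it was at the start of the episode below 0.03 m and distance of paperweight_mid from where it was at the start of the episode below 0.04 m and distance of stapler_mid from where it was at the start of the episode below 0.05 m and distance of each of mug_mid, pen_cup_mid from where it was at the start of the episode below 0.015 m); the robot touches nothing.
It fails at once if the lever is squeezed or forced (over 35 N) (contact force between the fingers and lever above 35 N).
It fails at once if the arches are forced by hand (over 5 N) (contact force between any of the fingers, the arm and arch above 5 N).
It fails at once if the file is lifted or tipped, or its clamp bar pulled up (value of joint bar above 0.0175 m or height (world z) of file_mid above 0.028 m or angle between file_mid's own z axis and vertical above 0.06 rad).
It fails at once if the paperweight or the stapler is lifted or knocked over (height (world z) of paperweight_mid above 0.055 m or angle between any of paperweight_mid, stapler_mid's own z axis and vertical above 0.4 rad or height (world z) of stapler_mid above 0.042 m).
It fails at once if the mug or the pen cup is moved or knocked over (distance of any of mug_mid, pen_cup_mid from where it was at the start of the episode above 0.02 m).
It also fails if it takes over 45 s, if anything falls off the work surface, if the arm or the gripper's body presses on something with over 40 N, if the wrist force passes 120 N, or if a joint passes its speed limit or range.

ROBOT

A 7-joint arm with a two-finger parallel gripper is mounted at the origin on the work surface. World frame = base frame: x ahead of the robot, y to its left, z up, the work surface at z = 0. Lengths are in m, angles in rad, forces in N, time in s.
With the tool pointing down it reaches from about 0.4 to 0.85 m from the base axis. Payload 10.4 kg.
Tool frame: the origin (TCP) lies midway between the tips of the shut fingers; the grasp point (between the pads) lies 19 mm behind it; z points along the fingers, y is the direction in which the jaws open and shut (so a half turn about z gives the same grasp; the last joint's range is limited). The gripper opens to 85 mm and grips with 20 to 120 N. Pads are 22 mm wide; open, the fingers measure 114 mm over their backs; the gripper's body (76 mm by 85 mm) begins 54 mm behind the grasp point. The pads swing forward as they close: fully open they stand 13 mm farther back than shut.
Start: joints at [1.257, 0.332, -0.065, 1.46, 0.022, 1.35, -0.088], TCP at [0.179, -0.599, 0.231] pointing down, gripper open.
Joint ranges: [-2.6, 2.6], [-0.5, 2.12], [-1.47, 1.34], [0.16, 2.42], [-1.27, 4.41], [0.06, 2.06], [-2.6, 2.6]. Speed limits (rad/s): [2.22, 2.22, 2.79, 2.79, 3.14, 3.14, 3.14].

INTERFACE

Orientations are given as a unit quaternion [x, y, z, w].
In Python, from workcell import manip, viewer gives the robot as it stands.
- The arm moves only by the tool move_arm, never from a script. Its argument "deltas" is a list of rows, each a list of 7 numbers: the shift along the tool's x, y, z in m, then the turn, a rotation vector about the tool's x, y, z in degrees, then the opening, from -1 (shut) to 1 (fully open). In form: [[dx, dy, dz, wx, wy, wz, gripper], ...]. A call has 1 to 10 rows; each row shifts and turns the commanded pose from where the row before left it, along the tool's axes as they then stand; what a row does not reach is not made up. A row lasts 1/8 s, in which the tool goes at most 62.5 mm and 10.7 degrees, less where a joint would pass 70% of its speed; a pose out of reach is approached as far as the arm can. A call with a gripper value outside its range is refused whole. The fingers move at their own pace and stop on an object; "force" is the grip in N (left out, the last holds). Time passes only in rows, so rows that do not move let the fingers close. It gives the time, the measured TCP pose, the force and the opening at its end, in the units of the state.
- manip.get_obs(): the state, without advancing time (a new reading comes with each control period).
- viewer.camera(name): name is "scene" or "top" or "wrist"; returns (picture, depth): 400x640x3 uint8, red, green, blue; 400x640 float32, m along the optical axis (not along the pixel's ray), 0 where there is no reading.
- viewer.calibration(name): a dict with "fx", "fy", "cx", "cy" (pixels), "R" (3x3) and "t" (3): a world point X has camera coordinates R X + t; the wrist camera has in their place "T_tool_cam" (4x4, takes a point from camera to tool coordinates, whose origin is the TCP and whose axes are the flange's). Camera axes: x right, y down, z forward; pixel columns grow to the right and rows downward; lengths in m; the calibration is good to about 2 mm. A picture is of the moment at which its call begins: read the wrist's pose just before it. calibration takes no time and is no camera call.
- manip.hand_in(): hands the job in, once; it reports no verdict.
The state is a dict: "clock": time; "joint_pos": joint angles; "joint_velocities": joint speeds; "tau": joint torques, N m; "position": TCP position; "ee_rot": TCP orientation; "ft_force": force on the tool from outside, world axes, zero at the start; "torque": the same for the moment, N m; "grip_width": opening from 0.0 (shut) to 1.0 (fully open).
Only numpy, scipy, OpenCV 4.12 (cv2) and the standard library are available. Lean on these libraries where they do the work, as an engineer would, in place of code of your own. Each camera call takes 0.05 s, during which the arm holds its last target.

## Working session

There is one attempt and no reset: what is moved stays moved. The work goes in short steps, Python scripts to look and compute and a tool call to move; the robot and the scene stay as the last step left them, time stands still between calls to the robot, and variables do not carry over. Pictures are saved under pics/ and viewed, and the job is handed in when it is done.

Besides the shell and the picture viewer there is one more tool, called after ">>>" as a command line: name --pt "numbers of a row" for each row, then --argument value for the rest. move_arm: Moves the arm, as the interface text tells. Its arguments: {"type":"object","properties":{"deltas":{"type":"array"},"force":{"type":"number"}},"required":["deltas"]}

```bash
mkdir -p pics; python3 - <<'E'
from workcell import manip, viewer
import cv2,numpy as np
o=manip.get_obs(); print({k:np.round(v,3) for k,v in o.items()})
for n in ("scene","top"):
    p,d=viewer.camera(n); cv2.imwrite(f"pics/{n}0.png",p[:,:,::-1]); np.save(f"pics/{n}0.npy",d)
    c=viewer.calibration(n); print(n,c)
print(viewer.calibration("wrist"))
E
```

```text
{'clock': np.float64(0.0), 'joint_pos': array([ 1.257,  0.333, -0.065,  1.461,  0.022,  1.35 , -0.088]), 'joint_velocities': array([ 0.002,  0.001,  0.002,  0.   ,  0.001, -0.001,  0.001]), 'tau': array([ 1.0000e-03, -6.2546e+01,  5.0000e-02, -3.9161e+01,  1.6000e-02,
        1.0000e-02, -0.0000e+00]), 'position': array([ 0.179, -0.598,  0.23 ]), 'ee_rot': array([ 0.989,  0.145, -0.   , -0.001]), 'ft_force': array([ 0.271, -0.935, -0.027]), 'torque': array([ 0.009, -0.037, -0.037]), 'grip_width': np.float64(1.003)}
scene {'fx': 404.2143462142538, 'fy': 404.2143462142538, 'cx': 318.3721108258837, 'cy': 196.5324225094505, 'R': array([[-0.19671876,  0.9803381 , -0.01545744],
       [ 0.78967772,  0.14907629, -0.59513474],
       [-0.58112893, -0.12928056, -0.80347726]]), 't': array([ 0.10488959, -0.3432151 ,  1.52499164])}
top {'fx': 496.5595411567127, 'fy': 496.5595411567127, 'cx': 321.2496581937749, 'cy': 196.82040352591918, 'R': array([[ 0.02274293, -0.99973601,  0.00326682],
       [-0.99687852, -0.0229248 , -0.07554918],
       [ 0.07560412, -0.00153842, -0.99713673]]), 't': array([-0.03338126,  0.48593695,  1.59855385])}
{'fx': 305.1757094658826, 'fy': 305.1757094658826, 'cx': 318.0122283445807, 'cy': 199.4661628505734, 'T_tool_cam': array([[-8.62923680e-04, -9.65984431e-01, -2.58598792e-01,
         6.51742452e-02],
       [ 9.99999140e-01, -5.78169212e-04, -1.17719220e-03,
         9.83916604e-04],
       [ 9.87635477e-04, -2.58599586e-01,  9.65984099e-01,
        -1.42969745e-01],
       [ 0.00000000e+00,  0.00000000e+00,  0.00000000e+00,
         1.00000000e+00]])}
```

View pics/scene0.png

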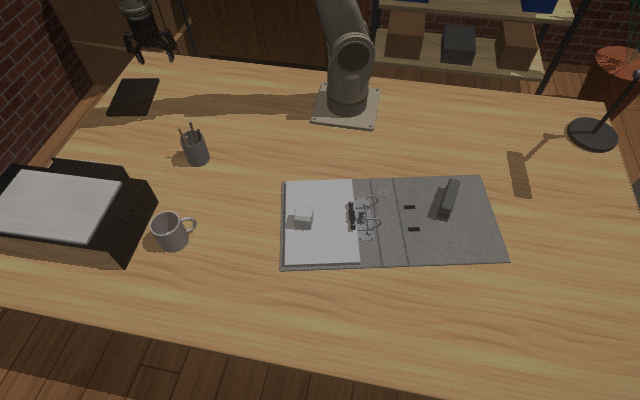

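View pics/top0.png

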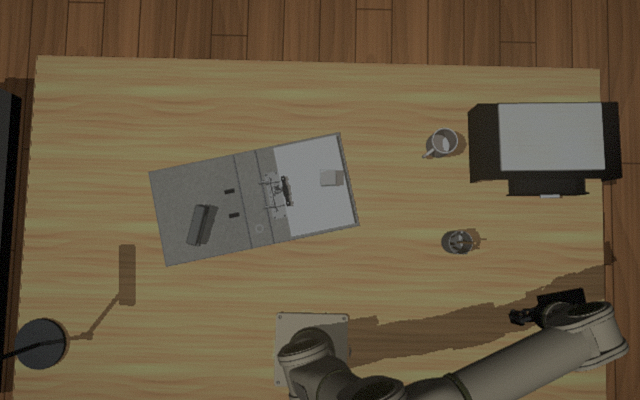

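```bash
cat > h.py <<'E'
import numpy as np,cv2
from workcell import manip, viewer
def w(n,u,v,z):
    c=viewer.calibration(n);R=np.array(c["R"]);t=np.array(c["t"])
    r=R.T@np.array([(u-c["cx"])/c["fx"],(v-c["cy"])/c["fy"],1]);o=-R.T@t
    return o+r*(z-o[2])/r[2]
def pix(n,X):
    c=viewer.calibration(n);q=np.array(c["R"])@X+np.array(c["t"])
    return np.array([c["fx"]*q[0]/q[2]+c["cx"],c["fy"]*q[1]/q[2]+c["cy"]])
E
python3 - <<'E'
from h import *
P=[w("top",*p,0.003) for p in ((340,133),(358,226),(166,266),(149,171))]
for p in P: print(p.round(3), np.linalg.norm(p[:2]))
print([round(np.linalg.norm(P[i]-P[i-1]),3) for i in range(4)])
for n,b in (("top",(240,160,120,75)),("scene",(330,180,70,70))):
    p=cv2.imread(f"pics/{n}0.png");x,y,ww,hh=b
    s=700//ww if 700//ww*hh<600 else 600//hh
    cv2.imwrite(f"pics/{n}0c.png",cv2.resize(p[y:y+hh,x:x+ww],None,fx=s,fy=s,interpolation=cv2.INTER_CUBIC)); print(s)
E
```

```text
[ 0.702 -0.08   0.003] 0.7061421188394608
[ 0.395 -0.145  0.003] 0.42043460517853865
[0.251 0.477 0.003] 0.5388887737205315
[0.56  0.547 0.003] 0.7831142504396742
[np.float64(0.643), np.float64(0.314), np.float64(0.638), np.float64(0.317)]
5
8
```

```bash
ls pics
```

```text
scene0.npy
scene0.png
scene0c.png
top0.npy
top0.png
top0c.png
```

View pics/top0c.png

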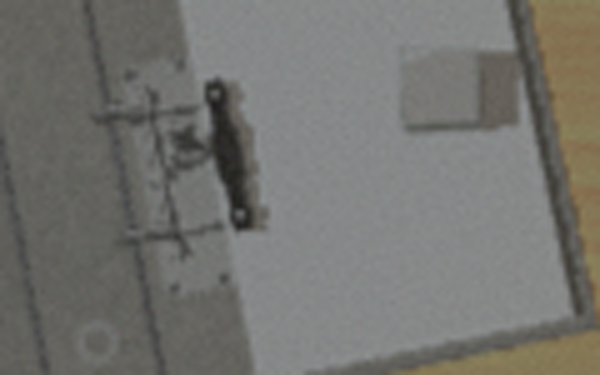

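View pics/scene0c.png

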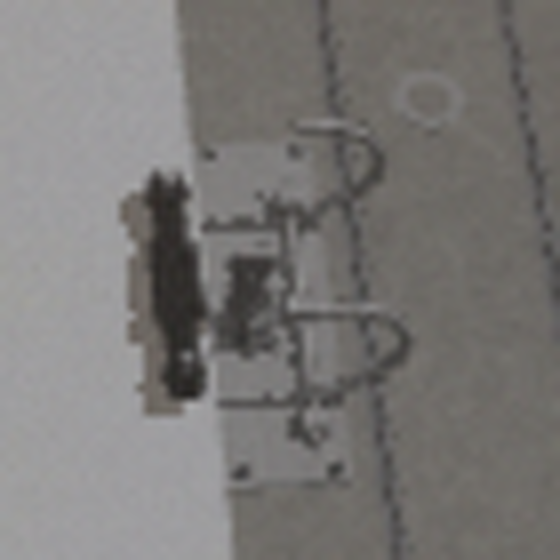

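```bash
python3 - <<'E'
from h import *
C=[w("top",*p,0.003) for p in ((340,133),(358,226),(166,266),(149,171))]
F=np.array([[.159,-.213],[-.159,-.213],[-.159,.432],[.159,.432]])
P=np.array([c[:2] for c in C])
def fit(F,P):
    U,S,V=np.linalg.svd((F-F.mean(0)).T@(P-P.mean(0)));R=(U@V).T
    t=P.mean(0)-R@F.mean(0);return np.degrees(np.arctan2(R[1,0],R[0,0])),t,np.abs(P-(F@R.T+t)).max()
print("board fit",fit(F,P))
a=w("top",283,178.4,.042);b=w("top",288,203,.042)
print(a,b,np.linalg.norm(a-b),(a+b)/2,np.degrees(np.arctan2(*(a-b)[1::-1])))
a=w("scene",330+184/8,180+385/8,.042);b=w("scene",330+165/8,180+185/8,.042)
print(a,b,np.linalg.norm(a-b),(a+b)/2)
print("pw",w("top",328,177.5,.068), "stap",w("top",203,225,.06),"mug",w("top",445,142,.09),"cup",w("top",458,242,.1))
E
```

```text
board fit (np.float64(12.786695864520324), array([0.50101657, 0.09320407]), np.float64(0.004958948192796714))
[0.54137109 0.10214557 0.042     ] [0.46247888 0.08386385 0.042     ] 0.08098272847979508 [0.50192498 0.09300471 0.042     ] 13.046890007208816
[0.56014282 0.10673151 0.042     ] [0.47473698 0.08693748 0.042     ] 0.08766961985310127 [0.5174399  0.09683449 0.042     ]
pw [ 0.54462984 -0.04215375  0.068     ] stap [0.38566244 0.3489226  0.06      ] mug [ 0.66270561 -0.40678449  0.09      ] cup [ 0.35084118 -0.44546071  0.1       ]
```

```bash
cat >> h.py <<'E'
from scipy.spatial.transform import Rotation as Ro
M=np.array([.502,.093]);YAW=12.9
def f2w(x,y,z):  # mm file coords -> world m (z above desk)
    a=np.radians(YAW);return np.array([M[0]+(x*np.cos(a)-y*np.sin(a))/1e3,M[1]+(x*np.sin(a)+y*np.cos(a))/1e3,z/1e3])
def w2f(X):
    a=np.radians(YAW);d=(np.array(X[:2])-M)*1e3
    return np.array([d[0]*np.cos(a)+d[1]*np.sin(a),-d[0]*np.sin(a)+d[1]*np.cos(a),X[2]*1e3])
def down(yaw): 
    a=np.radians(yaw);return Ro.from_matrix(np.array([[np.cos(a),np.sin(a),0],[np.sin(a),-np.cos(a),0],[0,0,-1]]))
def delta(Xt,yaw=None):
    o=manip.get_obs();R=Ro.from_quat(o["ee_rot"])
    print("t",round(float(o["clock"]),2),"tcp file",w2f(o["position"]).round(1),"F",np.round(o["ft_force"],2))
    print("d tool mm",(R.inv().apply(Xt-o["position"])*1e3).round(1),"turn",np.round((R.inv()*down(YAW if yaw is None else yaw)).as_rotvec(degrees=True),2))
E
python3 - <<'E'
from h import *
delta(np.array([.40,-.25,.26])); o=manip.get_obs()
R=Ro.from_quat(o["ee_rot"]); print((R.inv().apply(f2w(60,24,160)-np.array([.40,-.25,.26]))*1e3).round(1))
E
```

```text
t 0.1 tcp file [-469.1 -601.9  230.6] F [-0.62  0.14 -1.3 ]
d tool mm [ 311.5 -270.5  -29.1] turn [-0.07  0.01  3.76]
[ 257.5 -319.2  100.4]
```

>>> move_arm --pt "0.02 -0.02 -0.01 0 0 0 -1" --pt "0.035 -0.03 -0.01 0 0 0 -1" --pt "0.035 -0.03 -0.01 0 0 0 -1" --pt "0.035 -0.03 0 0 0 0 -1" --pt "0.035 -0.03 0 0 0 0 -1" --pt "0.035 -0.03 0 0 0 0 -1" --pt "0.035 -0.03 0 0 0 0 -1" --pt "0.035 -0.03 0 0 0 0 -1" --pt "0.035 -0.03 0 0 0 0 -1" --pt "0.01 -0.01 0 0 0 3.8 -1" --force 20

```text
clock: 1.35
position: [0.4001, -0.2484, 0.2612]
ee_rot: [0.994, 0.113, 0.0, -0.0]
ft_force: [-0.1, -0.8, 0.4]
grip_width: 0.0
```

>>> move_arm --pt "0.015 -0.025 0 0 0 0 -1" --pt "0.03 -0.035 0 0 0 0 -1" --pt "0.03 -0.035 0 0 0 0 -1" --pt "0.03 -0.035 0 0 0 0 -1" --pt "0.03 -0.035 0 0 0 0 -1" --pt "0.03 -0.035 0.02 0 0 0 -1" --pt "0.03 -0.035 0.02 0 0 0 -1" --pt "0.02 -0.025 0.02 0 0 0 -1" --pt "0.01 -0.01 0.01 0 0 0 -1" --pt "0 0 0 0 0 0 -1"

```text
clock: 2.6
position: [0.5577, 0.062, 0.1906]
ee_rot: [0.994, 0.112, -0.001, -0.0]
ft_force: [-0.4, -1.2, 0.1]
grip_width: -0.0
```

```bash
python3 - <<'E'
from h import *
delta(f2w(60,24,160))
p,d=viewer.camera("wrist"); cv2.imwrite("pics/w1.png",p[:,:,::-1])
E
```

```text
t 2.6 tcp file [ 47.4 -42.6 190.6] F [-0.43 -1.23  0.06]
d tool mm [ 12.7 -66.6  30.6] turn [-0.03  0.09  0.01]
```

View pics/w1.png

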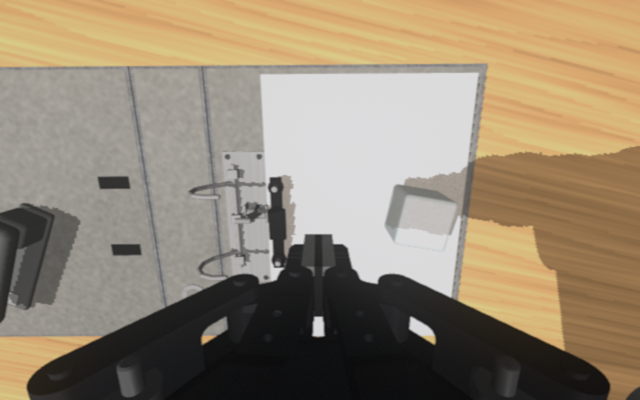

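```bash
cat >> h.py <<'E'
def wcam():
    o=manip.get_obs();T=np.eye(4);T[:3,:3]=Ro.from_quat(o["ee_rot"]).as_matrix();T[:3,3]=o["position"]
    return T
def ww(T,u,v,z):
    c=viewer.calibration("wrist");A=T@np.array(c["T_tool_cam"])
    r=A[:3,:3]@np.array([(u-c["cx"])/c["fx"],(v-c["cy"])/c["fy"],1]);o=A[:3,3]
    return o+r*(z-o[2])/r[2]
E
python3 - <<'E'
import cv2
p=cv2.imread("pics/w1.png")[140:300,170:330]
cv2.imwrite("pics/w1c.png",cv2.resize(p,None,fx=3.7,fy=3.7,interpolation=cv2.INTER_CUBIC))
E
```

```text
(no output)
```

View pics/w1c.png

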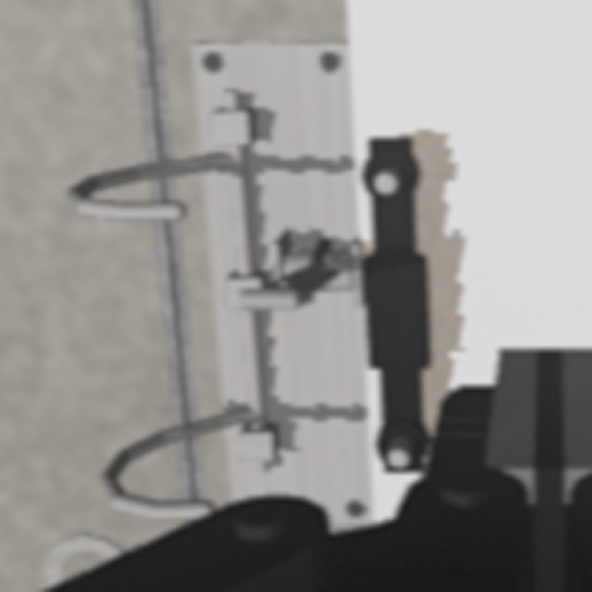

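```bash
python3 - <<'E'
from h import *
T=wcam()
a=ww(T,274,189.5,.042);b=ww(T,277.8,263.5,.042)
print(w2f(a),w2f(b),np.linalg.norm(a-b))
c=viewer.calibration("wrist");A=np.linalg.inv(T@np.array(c["T_tool_cam"]))
for n,q in dict(tip=(18.8,24,77),piv=(8,24,16),low=(12,24,40),pp=(40,0,42),pm=(-40,0,42)).items():
    X=A[:3,:3]@f2w(*q)+A[:3,3];u=c["fx"]*X[0]/X[2]+c["cx"];v=c["fy"]*X[1]/X[2]+c["cy"];print(n,u,v,"crop",(u-170)*3.7,(v-140)*3.7)
p=ww(T,170+265/3.7,140+292/3.7,.077);print(w2f(p))
E
```

```text
[44.51263045 -1.02596829 42.        ] [-35.31846804  -1.86441956  42.        ] 0.07983550141911544
tip 241.68296734936615 226.47404340978497 crop 265.22697919265477 319.9539606162044
piv 255.81754735393037 216.58466564488774 crop 317.52492520954235 283.3632628860846
low 250.94158733835457 220.23860878326073 crop 299.4838731519119 296.8828524980647
pp 273.14147344956297 193.9562318502707 crop 381.623451763383 199.63805784600163
pm 276.1941608470412 267.5472301069894 crop 392.91839513405245 471.92475139586077
[25.91740794 23.57763431 77.        ]
```

```bash
sed -i 's/^M=.*/M=np.array([.5065,.0925]);YAW=12.9/' h.py; python3 - <<'E'
from h import *
delta(f2w(52,21,120))
p,d=viewer.camera("wrist")
T=wcam();c=viewer.calibration("wrist");A=np.array(c["T_tool_cam"])
for u,v in ((245,280),(395,280),(290,260),(345,260),(318,240),(305,240),(332,240)):
    z=d[v,u];print(u,v,((A[:3,:3]@np.array([(u-c["cx"])/c["fx"]*z,(v-c["cy"])/c["fy"]*z,z])+A[:3,3])*1e3).round(1))
E
```

```text
t 2.65 tcp file [ 43.1 -42.1 191.4] F [ 0.43 -0.3  -0.2 ]
d tool mm [  8.8 -63.2  71.4] turn [ 0.02  0.03 -0.07]
245 280 [ 13.9 -23.1 -53.1]
395 280 [ 13.2  26.4 -52. ]
290 260 [  6.4 -11.2 -23.3]
345 260 [  6.6  12.3 -23.9]
318 240 [ 11.1   0.8 -12.7]
305 240 [ 11.5  -5.1 -13.7]
332 240 [ 11.1   7.2 -12.7]
```

>>> move_arm --pt "0.003 -0.02 0 0 0 0 -1" --pt "0.004 -0.025 0.01 0 0 0 -1" --pt "0.002 -0.02 0.02 0 0 0 -1" --pt "0 0 0.02 0 0 0 -1" --pt "0 0 0.015 0 0 0 -1" --pt "0 0 0.005 0 0 0 -1" --pt "0 0 0 0 0 0 -1"

```text
clock: 3.58
position: [0.5525, 0.1267, 0.1213]
ee_rot: [0.994, 0.111, -0.0, 0.0]
ft_force: [-0.4, 0.5, -0.4]
grip_width: -0.002
```

```bash
python3 - <<'E'
from h import *
delta(f2w(48,24,60))
p,d=viewer.camera("wrist"); cv2.imwrite("pics/w2.png",p[:,:,::-1])
E
```

```text
t 3.58 tcp file [ 52.5  23.  121.3] F [-0.36  0.51 -0.36]
d tool mm [-4.5 -1.  61.3] turn [ 0.01  0.01 -0.1 ]
```

View pics/w2.png

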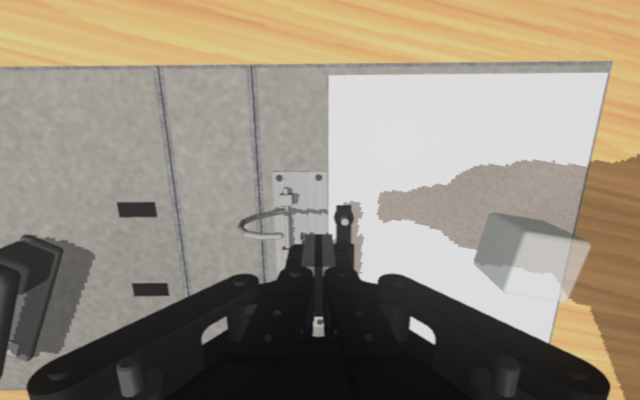

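```bash
python3 - <<'E'
from h import *
T=wcam(); print(w2f(ww(T,344,222,.042)))
E
```

```text
[40.39654498  2.52444538 42.        ]
```

>>> move_arm --pt "0 -0.001 0.01 0 0 0 -1" --pt "0 0 0.015 0 0 0 -1" --pt "0 0 0.015 0 0 0 -1" --pt "0 0 0.015 0 0 0 -1" --pt "0 0 0.006 0 0 0 -1" --pt "0 0 0 0 0 0 -1" --pt "0 0 0 0 0 0 -1"

```text
clock: 4.5
position: [0.5525, 0.1286, 0.0608]
ee_rot: [0.994, 0.112, 0.0, -0.0]
ft_force: [0.7, 0.3, -0.4]
grip_width: -0.003
```

```bash
python3 - <<'E'
from h import *
delta(f2w(30,24,60))
p,d=viewer.camera("scene"); cv2.imwrite("pics/s2.png",cv2.resize(p[150:280,280:440,::-1],None,fx=4,fy=4,interpolation=cv2.INTER_CUBIC))
E
```

```text
t 4.5 tcp file [52.9 24.9 60.8] F [ 0.65  0.26 -0.4 ]
d tool mm [-22.9   0.9   0.7] turn [ 0.   -0.04 -0.04]
```

View pics/s2.png

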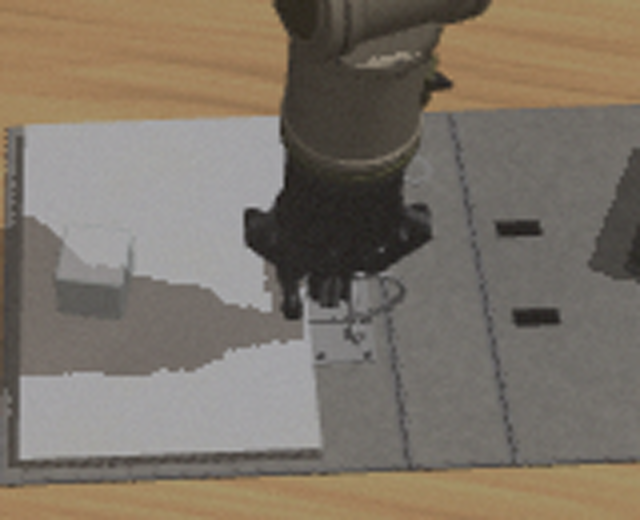

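>>> move_arm --pt "-0.006 0 0 0 0 0 -1" --pt "-0.006 0 0 0 0 0 -1" --pt "-0.005 0 0 0 0 0 -1" --pt "-0.004 0 0 0 0 0 -1" --pt "-0.004 0 0 0 0 0 -1" --pt "-0.004 0 0 0 0 0 -1"

```text
clock: 5.3
position: [0.5243, 0.1221, 0.0608]
ee_rot: [0.994, 0.112, 0.001, -0.0]
ft_force: [2.5, 0.4, 3.3]
grip_width: -0.0
```

>>> move_arm --pt "-0.004 0 0 0 0 0 -1" --pt "-0.004 0 0 0 0 0 -1" --pt "-0.004 0 0 0 0 0 -1"

```text
clock: 5.68
position: [0.5116, 0.1191, 0.0599]
ee_rot: [0.994, 0.112, -0.0, 0.0]
ft_force: [2.7, 0.1, -0.9]
grip_width: -0.0
```

>>> move_arm --pt "-0.004 0 0 0 0 0 -1" --pt "-0.004 0 0 0 0 0 -1" --pt "-0.004 0 0.001 0 0 0 -1" --pt "-0.004 0 0.001 0 0 0 -1" --pt "-0.003 0 0.001 0 0 0 -1"

```text
clock: 6.3
position: [0.4931, 0.1149, 0.0571]
ee_rot: [0.994, 0.112, -0.0, 0.0]
ft_force: [0.7, 0.6, 1.2]
grip_width: -0.008
```

```bash
python3 - <<'E'
from h import *
delta(f2w(-18,24,55))
p,d=viewer.camera("scene"); cv2.imwrite("pics/s3.png",cv2.resize(p[150:280,280:440,::-1],None,fx=4,fy=4,interpolation=cv2.INTER_CUBIC))
p,d=viewer.camera("wrist"); cv2.imwrite("pics/w3.png",p[:,:,::-1])
E
```

```text
t 6.3 tcp file [-8.  24.8 57.1] F [0.72 0.56 1.19]
d tool mm [-10.    0.8   2.1] turn [ 0.01  0.03 -0.04]
```

View pics/s3.png

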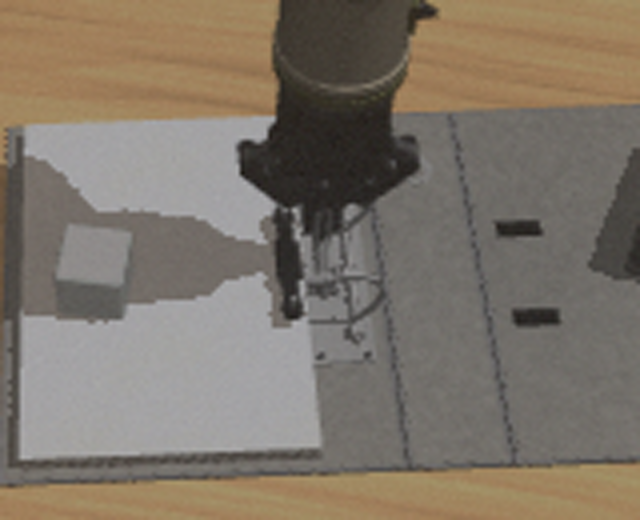

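View pics/w3.png

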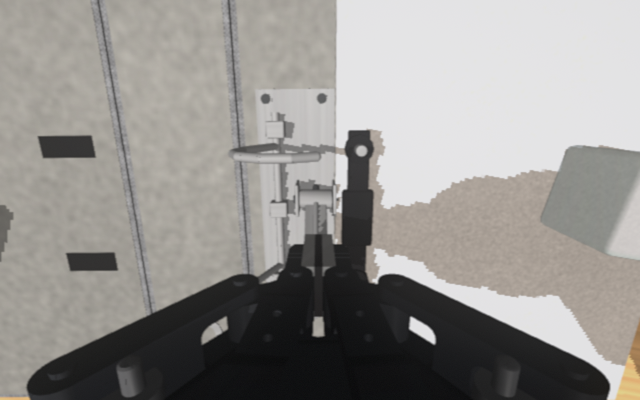

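>>> move_arm --pt "-0.003 0 0.001 0 0 0 -1" --pt "-0.003 0 0.001 0 0 0 -1" --pt "-0.003 0 0.001 0 0 0 -1" --pt "-0.003 0 0.001 0 0 0 -1" --pt "0 0 0 0 0 0 -1"

```text
clock: 7.02
position: [0.4817, 0.1123, 0.0532]
ee_rot: [0.994, 0.112, -0.0, 0.0]
ft_force: [0.5, 0.3, 0.4]
grip_width: 0.0
```

```bash
python3 - <<'E'
from h import *
T=wcam();print(w2f(ww(T,361,150,.042)))
delta(f2w(-18,24,55))
p,d=viewer.camera("wrist"); cv2.imwrite("pics/w4.png",p[:,:,::-1])
E
```

```text
[29.7914385  2.4361293 42.       ]
t 7.03 tcp file [-19.8  24.8  53.2] F [0.48 0.29 0.41]
d tool mm [ 1.8  0.8 -1.8] turn [ 0.01  0.02 -0.04]
```

View pics/w4.png

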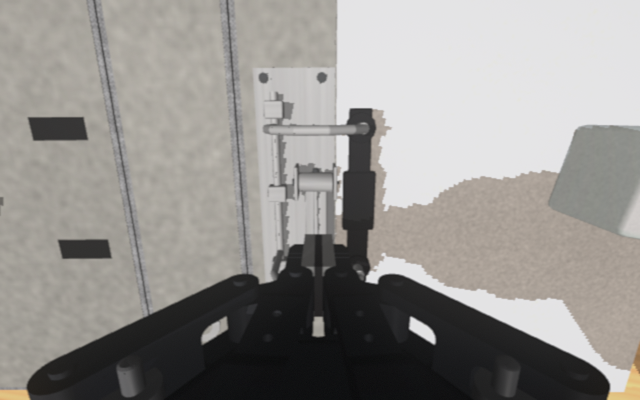

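>>> move_arm --pt "0 0 -0.01 0 0 0 -1" --pt "0 0 -0.02 0 0 0 -1" --pt "0 0 -0.02 0 0 0 -1" --pt "0 0 -0.02 0 0 0 -1" --pt "0.005 0.005 0 0 0 0 -1" --pt "0.008 0.008 0 0 0 0 -1" --pt "0.006 0.008 0 0 0 0 -1" --pt "0 0.003 0 0 0 0 -1" --pt "0 0 0 0 0 0 -1"

```text
clock: 8.2
position: [0.5056, 0.093, 0.1229]
ee_rot: [0.994, 0.112, -0.0, -0.0]
ft_force: [0.1, -0.1, 0.3]
grip_width: 0.003
```

```bash
python3 - <<'E'
from h import *
delta(f2w(0,0,60))
p,d=viewer.camera("wrist"); cv2.imwrite("pics/w5.png",p[:,:,::-1])
p,d=viewer.camera("scene"); cv2.imwrite("pics/s5.png",cv2.resize(p[150:280,280:440,::-1],None,fx=4,fy=4,interpolation=cv2.INTER_CUBIC))
E
```

```text
t 8.2 tcp file [ -0.8   0.7 122.9] F [ 0.14 -0.09  0.3 ]
d tool mm [ 0.8  0.7 62.9] turn [-0.02  0.05 -0.06]
```

View pics/w5.png

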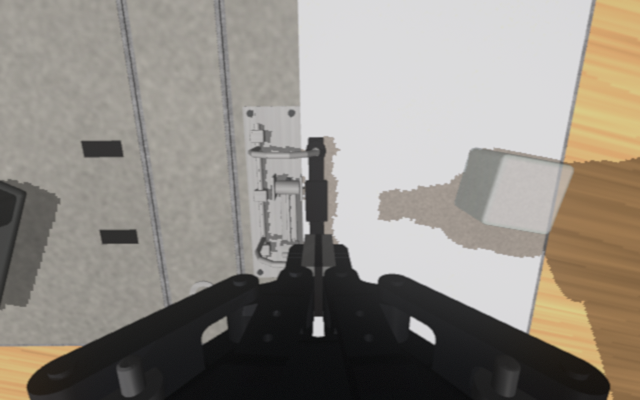

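View pics/s5.png

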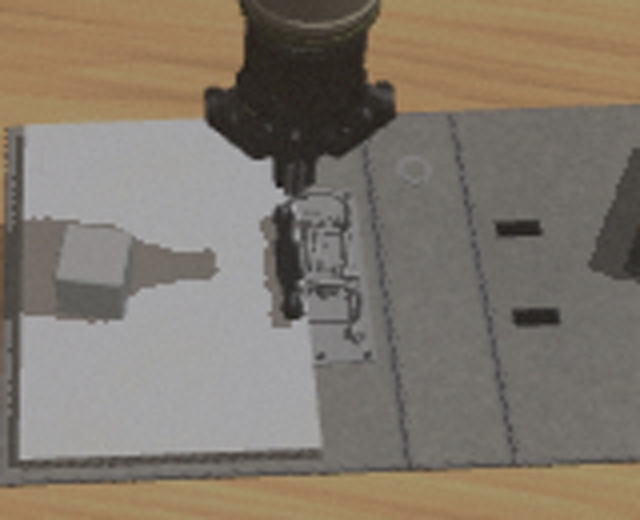

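```bash
python3 - <<'E'
from h import *
T=wcam();print(w2f(ww(T,318,151,.055)),w2f(ww(T,316.5,180,.034)),w2f(ww(T,316,138,.03)))
p=cv2.imread("pics/w5.png")[100:290,230:400]
cv2.imwrite("pics/w5c.png",cv2.resize(p,None,fx=3,fy=3,interpolation=cv2.INTER_CUBIC))
E
```

```text
[42.41328343  0.38642777 55.        ] [17.91840424  1.6002327  34.        ] [49.60422248  1.92475721 30.        ]
```

View pics/w5c.png

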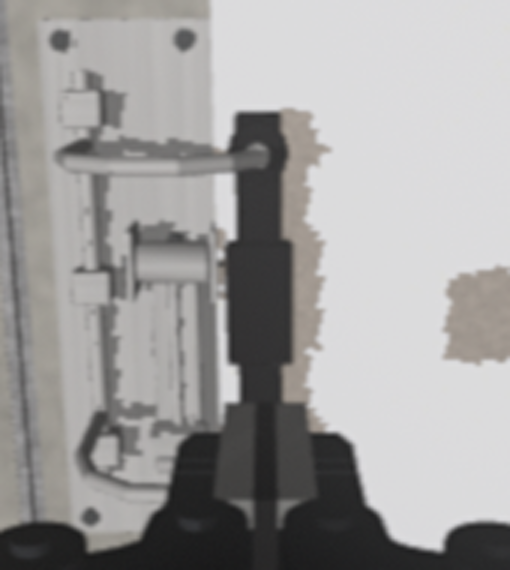

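>>> move_arm --pt "0.001 -0.0005 0.015 0 0 0 -1" --pt "0 0 0.02 0 0 0 -1" --pt "0 0 0.02 0 0 0 -1" --pt "0 0 0.015 0 0 0 -1" --pt "0 0 0.008 0 0 0 -1" --pt "0 0 0.004 0 0 0 -1" --pt "0 0 0 0 0 0 -1"

```text
clock: 9.18
position: [0.5068, 0.094, 0.0414]
ee_rot: [0.994, 0.112, 0.0, 0.0]
ft_force: [-0.1, 0.3, 0.1]
grip_width: -0.002
```

>>> move_arm --pt "0 0 0.003 0 0 0 -1" --pt "0 0 0.003 0 0 0 -1" --pt "0 0 0.003 0 0 0 -1" --pt "0 0 0 0 0 0 -1"

```text
clock: 9.68
position: [0.5066, 0.0939, 0.0321]
ee_rot: [0.994, 0.112, -0.0, 0.0]
ft_force: [-0.1, 1.0, -0.7]
grip_width: 0.004
```

>>> move_arm --pt "0 0 0.002 0 0 0 -1" --pt "0 0 0.002 0 0 0 -1" --pt "0 0 0.002 0 0 0 -1"

```text
clock: 10.05
position: [0.5067, 0.094, 0.0262]
ee_rot: [0.994, 0.112, 0.0, 0.0]
ft_force: [-0.8, 1.2, 2.3]
grip_width: 0.002
```

>>> move_arm --pt "0 0 0.0015 0 0 0 -1" --pt "0 0 0.001 0 0 0 -1" --pt "0 0 0 0 0 0 -1"

```text
clock: 10.42
position: [0.5066, 0.0939, 0.0237]
ee_rot: [0.994, 0.112, -0.0, -0.0]
ft_force: [-0.1, 0.3, 1.0]
grip_width: 0.0
```

>>> move_arm --pt "0 0 0.001 0 0 0 -1" --pt "0 0 0 0 0 0 -1"

```text
clock: 10.68
position: [0.5066, 0.0939, 0.0228]
ee_rot: [0.994, 0.112, -0.0, 0.0]
ft_force: [-0.5, -0.8, 2.4]
grip_width: 0.003
```

>>> move_arm --pt "0 0 0.001 0 0 0 -1" --pt "0 0 0 0 0 0 -1"

```text
clock: 10.92
position: [0.5067, 0.0939, 0.0221]
ee_rot: [0.994, 0.112, 0.0, 0.0]
ft_force: [-3.5, -0.6, 8.4]
grip_width: -0.002
```

>>> move_arm --pt "0 0 0.001 0 0 0 -1" --pt "0 0 0 0 0 0 -1"

```text
clock: 11.18
position: [0.5067, 0.0939, 0.0215]
ee_rot: [0.994, 0.112, -0.0, 0.0]
ft_force: [-4.9, -1.1, 12.8]
grip_width: 0.002
```

>>> move_arm --pt "0 0 -0.004 0 0 0 -1" --pt "0 0 -0.01 0 0 0 -1" --pt "0 0 -0.02 0 0 0 -1" --pt "0 0 -0.03 0 0 0 -1" --pt "0 0 -0.03 0 0 0 -1" --pt "-0.03 0 -0.03 0 0 0 -1" --pt "-0.04 0 -0.03 0 0 0 -1" --pt "-0.03 0 0 0 0 0 -1" --pt "0 0 0 0 0 0 -1"

```text
clock: 12.3
position: [0.4082, 0.0712, 0.1761]
ee_rot: [0.994, 0.112, 0.001, 0.001]
ft_force: [-0.5, -0.2, 0.3]
grip_width: 0.002
```

```bash
python3 - <<'E'
from h import *
delta(f2w(0,0,60))
p,d=viewer.camera("wrist"); cv2.imwrite("pics/w6.png",p[:,:,::-1])
p,d=viewer.camera("scene"); cv2.imwrite("pics/s6.png",cv2.resize(p[150:280,280:440,::-1],None,fx=4,fy=4,interpolation=cv2.INTER_CUBIC))
p,d=viewer.camera("top"); cv2.imwrite("pics/t6.png",p[:,:,::-1])
E
```

```text
t 12.3 tcp file [-100.5    1.2  176.1] F [-0.46 -0.23  0.3 ]
d tool mm [100.4   0.7 116.3] turn [ 0.17 -0.09 -0.06]
```

View pics/w6.png

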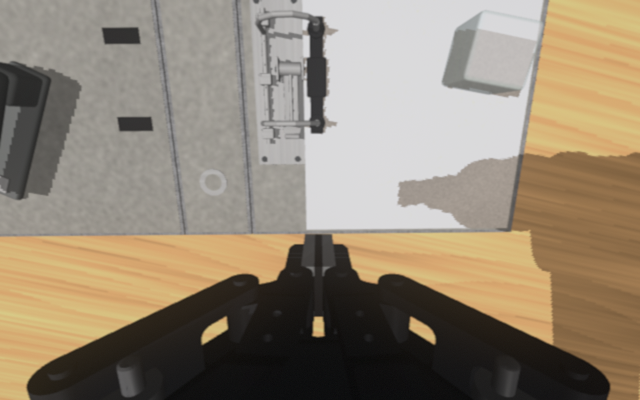

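View pics/s6.png

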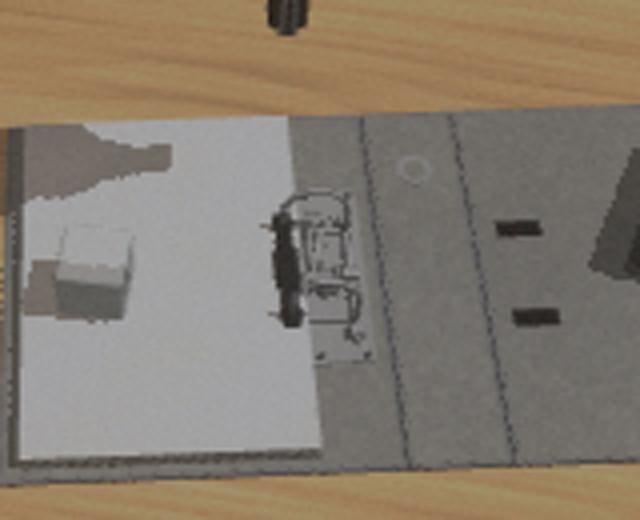

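View pics/t6.png

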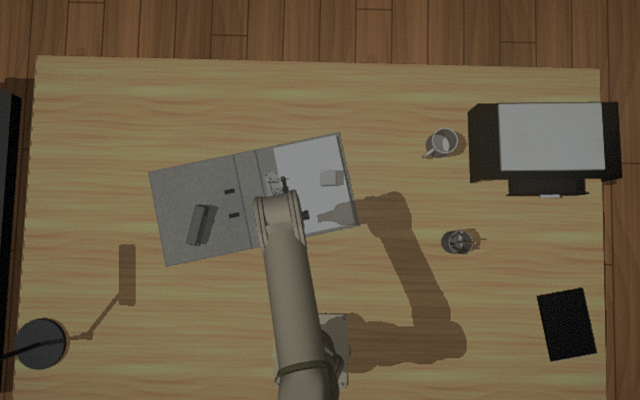

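```bash
python3 - <<'E'
from h import *
T=wcam();p,d=viewer.camera("wrist")
c=viewer.calibration("wrist");A=T@np.array(c["T_tool_cam"])
u,v=np.meshgrid(np.arange(640),np.arange(400));P=np.stack([(u-c["cx"])/c["fx"]*d,(v-c["cy"])/c["fy"]*d,d],-1)@A[:3,:3].T+A[:3,3]
for n,q in dict(lever40=(-40,24,16),lever30=(-30,24,16),lever20=(-20,24,16),lever10=(-10,24,16),pad=(0,0,23),pad2=(8,0,23),pad3=(-10,0,23),sheet=(0,-60,18),desk=(-200,0,0)).items():
    X=np.linalg.inv(A)@np.append(f2w(*q),1);a=int(c["fx"]*X[0]/X[2]+c["cx"]);b=int(c["fy"]*X[1]/X[2]+c["cy"]);print(n,a,b,w2f(P[b,a]).round(1))
cv2.imwrite("pics/w7.png",cv2.resize(p[0:180,220:360,::-1],None,fx=3.3,fy=3.3,interpolation=cv2.INTER_CUBIC))
E
```

```text
lever40 293 124 [-38.4  21.1  63. ]
lever30 293 114 [-30.   24.4  19.5]
lever20 293 103 [-20.1  24.1  20.1]
lever10 293 91 [-9.4 23.9 19.4]
pad 318 79 [ 0.5  0.7 23. ]
pad2 318 70 [ 8.3  0.7 21.9]
pad3 318 91 [-9.8  0.7 23.5]
sheet 383 80 [  0.1 -59.3  18. ]
desk 318 267 [-88.2   0.7 213.5]
```

View pics/w7.png

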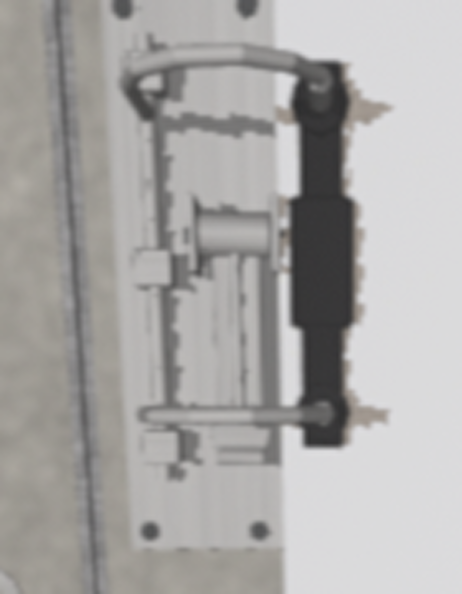

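Lever level (about 19–20 mm along its length), arches on the post tops, pad top at 23 mm: all as required.

```bash
python3 -c "
from workcell import manip
print(manip.hand_in())"
```

```text
the job is handed in; nothing more can be done
None
```

The lever is down flat, the arches are shut and the clamp bar is on the sheets. I handed the job in at about 12.4 s of the 45 s allowed; no verdict is reported.

**What I did:** I pushed the lever over with the shut fingertips, with readings of 2 to 4 N, until it snapped down. I then pressed the bar's middle pad down until it met the stop, at about 13 N, and withdrew straight up and clear.

**Last checks, by wrist depth and pictures:**
- **Lever:** the depth readings were level along it, at 19.4 to 20.1 mm above the desk. That is a little over its 16 mm axis height, and half its thickness explains only part of it.
- **Arches:** both rest on the post tops, with the one depth reading on an arch at 63 mm.
- **Clamp bar:** three points on the pad top read 22 to 23.5 mm, against 23 mm expected, and the gap shadow under the bar is gone.
- **File and things around it:** file, paperweight, stapler, mug and pen cup look where they were in the top picture. I judged this by eye and did not measure it.
- **Robot:** touching nothing, about 176 mm above the desk.

**Disagreements:**
- **First fix:** the cameras differed on the file's position by up to 15 mm, with the scene view the outlier. I used the top and wrist views, which agreed to about 5 mm.
- **Post during the push:** one reading of the far post was about 10 mm off. I had used a pixel from the picture before with the later arm pose, so it does not show that the file moved.

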